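# Put the hand stamps away in their fitted trays

### The job

Put the four wooden hand stamps away, each gently set down (not dropped) and standing upright, flat on the floor of the low tray made to its shape and size: the round-footed one in the large round dish, the square one in the square tray, the oblong one in the oblong tray, and the slim stick stamp in the small round dish. The stick stamp stands in a light wooden stand: draw it straight up so that the stand neither tips nor is dragged along. Leave the uncut square blank, which has no grip, where it lies.

Things in the scene. Friction and masses are not known exactly. Their poses are not given: they have to be found in the camera images.
- stamp_round: Hand stamp with a round dark wooden foot, 56 mm diameter and 24 mm high, and on its centre an upright round grip of brown wood, 26 mm diameter, from 24 to 78 mm height. Loose, about 45 to 90 g, standing upright on its foot. Origin: centre of its underside, z up. 
- stamp_square: Hand stamp with a square dark wooden foot, 44 x 44 mm and 24 mm high, and on its centre an upright square grip of brown wood, 24 x 24 mm with sides parallel to the foot's, from 24 to 78 mm height. Loose, about 45 to 90 g, standing upright on its foot. Origin: centre of its underside, z up. x and y along the foot's sides.
- stamp_oblong: Hand stamp with an oblong dark wooden foot, 64 mm (its x) by 30 mm (its y) and 24 mm high, and on its centre an upright bar grip of brown wood, 40 mm (x) by 18 mm (y), from 24 to 78 mm height. Loose, about 45 to 90 g, standing upright on its foot. Origin: centre of its underside, z up. 
- stick: Slim stick stamp: a plain round dark wooden rod, 24 mm diameter, 90 mm long, 40 to 85 g, standing upright in the hole of the stand; its foot is 7 mm above the table there and it stands out 52 mm above the stand's top. Origin: centre of its underside, z up. 
- stand: Light free-standing block of pale wood, 62 x 62 mm, 45 mm high, about 70 g, with one upright hole in its centre, 27 mm diameter and 38 mm deep, that holds the stick stamp. Origin: centre of its underside, z up. x and y along its sides.
- tray_round: Large round dish: a low fixed wooden tray standing on the table; floor 5 mm above the table, rim top 14 mm above the table, rim 6 mm thick, cork-coloured inside; inner diameter 72 mm, outer 84 mm. Origin: centre of its underside, z up. 
- tray_square: Square tray: a low fixed wooden tray standing on the table; floor 5 mm above the table, rim top 14 mm above the table, rim 6 mm thick, cork-coloured inside; inside 60 x 60 mm, outside 72 x 72 mm. Origin: centre of its underside, z up. x and y along its sides.
- tray_oblong: Oblong tray: a low fixed wooden tray standing on the table; floor 5 mm above the table, rim top 14 mm above the table, rim 6 mm thick, cork-coloured inside; inside 80 mm (its x) by 46 mm (its y), outside 92 x 58 mm. Origin: centre of its underside, z up. 
- tray_small: Small round dish: a low fixed wooden tray standing on the table; floor 5 mm above the table, rim top 14 mm above the table, rim 6 mm thick, cork-coloured inside; inner diameter 40 mm, outer 52 mm. Origin: centre of its underside, z up. 
- blank: Uncut blank of pale wood, a plain square block 44 x 44 mm, 24 mm high, without a grip, to be left alone. Loose. Origin: centre of its underside, z up. The other clutter among the things (an ink jar, a roll of tape) is lower than 60 mm.
There are look-alikes about, which are no part of the job. What is shaped like the stand but green is not meant. What is shaped like the tray_square but pink is not meant.

How it is judged:
By the outcome, as a careful person would: the job done as asked, in the order asked, and still so for the second after the job is handed in, with the robot touching nothing.
It also fails if it takes over 128 s, if anything falls off the work surface, if the arm or the gripper's body presses on something with over 40 N, if the wrist force passes 120 N, or if a joint passes its speed limit or range.

### The arm

A 7-joint arm with a two-finger parallel gripper is mounted at the origin on the work surface. World frame = base frame: x ahead of the robot, y to its left, z up, the work surface at z = 0. Lengths are in m, angles in rad, forces in N, time in s.
With the tool pointing down it reaches from about 0.4 to 0.85 m from the base axis. Payload 10.4 kg.
Tool frame: the origin (TCP) lies at the very end of the fingers, on their centre line; the grasp point (between the pads) lies env.grasp_offset behind it (env.grasp_offset is the distance from the TCP to the grasp point, in m); x points along the fingers, y is the direction in which the jaws open and shut, and the axes are right-handed (so a half turn about x gives the same grasp; the last joint's range is limited). The gripper opens to 87 mm and grips with 3 to 60 N. Pads are 19 mm wide; open, the fingers measure 117 mm over their backs; the gripper's body (75 mm by 190 mm) begins 51 mm behind the grasp point.
Start: joints at [-1.174, 0.332, -0.065, 1.46, 0.022, 1.35, -0.088], TCP at [0.255, 0.571, 0.223] pointing down, gripper open.
Joint ranges: [-2.6, 2.6], [-0.5, 2.12], [-1.47, 1.34], [0.16, 2.42], [-1.27, 4.41], [0.06, 2.06], [-2.6, 2.6]. Speed limits (rad/s): [2.22, 2.22, 2.79, 2.79, 3.14, 3.14, 3.14].

### API

Orientations are given as a unit quaternion [w, x, y, z].
In Python, from rig import env, cams, finish_job gives the robot as it stands.
- The arm moves only by the tool apply_moves, never from a script. Its argument "steps" is one flat list of numbers, 7 for each row, row after row: the shift along the world's x, y, z in m, then the turn, a rotation vector about the world's x, y, z in degrees, then the finger opening in m, from 0 to 0.087. A call has 1 to 20 rows; each row is the pose to reach, as a shift and turn from the pose commanded when the call began; what a row does not reach only later rows make up. A row lasts 1/10 s, in which the tool goes at most 50 mm and 8.59 degrees, less where a joint would pass 70% of its speed; a pose out of reach is approached as far as the arm can. A call with a gripper value outside its range is refused whole. The fingers move at their own pace and stop on an object; the grip force is fixed at half the most. Time passes only in rows, so rows that repeat a pose let the fingers close. It gives the time, the measured TCP pose, the force and the opening at its end, in the units of the state.
- env.sense(): the state, without advancing time (a new reading comes with each control period).
- cams.read_camera(name): name is "side" or "top" or "wrist"; returns a dict with "color" (480x640x3 uint8, blue, green, red), "fovy" (degrees; the focal length in pixels is half the picture's height over the tangent of half this angle, whatever the lens; pixels are square), "cx", "cy" (the principal point, pixels), "R" (3x3) and "t" (3): a world point X has camera coordinates R X + t; the wrist camera has in their place "tool_from_camera" (4x4, takes a point from camera to tool coordinates, whose origin is the TCP and whose axes are the tool frame's). Camera axes: x right, y down, z forward; pixel columns grow to the right and rows downward; lengths in m; the calibration is good to about 2 mm. A picture is of the moment at which its call begins: read the wrist's pose just before it. There is no depth.
- finish_job(): hands the job in, once; it reports no verdict.
The state is a dict: "clock": time; "joints": joint angles; "qd": joint speeds; "tau": joint torques, N m; "tcp_pos": TCP position; "eef_rot": TCP orientation; "ft_force": force on the tool from outside, world axes, zero at the start; "ft_torque": the same for the moment, N m; "gripper_width": finger opening in m.
Only numpy, scipy, OpenCV 4.12 (cv2) and the standard library are available. Lean on these libraries where they do the work, as an engineer would, in place of code of your own. Each camera call takes 0.05 s, during which the arm holds its last target. There are 200 camera calls.

## Working session

There is one attempt and no reset: what is moved stays moved. The work goes in short steps, Python scripts to look and compute and a tool call to move; the robot and the scene stay as the last step left them, time stands still between calls to the robot, and variables do not carry over. Pictures are saved under pics/ and viewed, about 12 in all and at most 16, crops included, and the job is handed in when it is done.

Besides the shell and the picture viewer there is one more tool, called after ">>>" in YAML: its name, and indented under it one key for each argument. apply_moves: Moves the arm, as the interface text tells. Its arguments: {"type":"object","properties":{"steps":{"type":"array"}},"required":["steps"]}

```bash
ls; mkdir -p pics; cat > h.py <<'E'
import numpy as np, cv2
from rig import env, cams
def K(c):
    f=c["color"].shape[0]/2/np.tan(np.radians(c["fovy"])/2); return f
def ray(c,u,v,z):
    f=K(c); d=np.array([(u-c["cx"])/f,(v-c["cy"])/f,1.0])
    R=np.array(c["R"]);t=np.array(c["t"]); o=-R.T@t; w=R.T@d
    return o+w*(z-o[2])/w[2]
def proj(c,X):
    p=np.array(c["R"])@np.array(X)+np.array(c["t"]); f=K(c)
    return p[0]/p[2]*f+c["cx"],p[1]/p[2]*f+c["cy"]
E
python3 - <<'E'
from h import *
for n in("top","side"):
    c=cams.read_camera(n); cv2.imwrite(f"pics/{n}0.png",c["color"])
    R=np.array(c["R"]);print(n,c["fovy"],c["cx"],c["cy"],(-R.T@np.array(c["t"])).round(3),R.round(3).tolist())
    np.save(f"{n}.npy",c,allow_pickle=True)
print(env.sense(),env.grasp_offset)
E
```

```text
pics
top 55.84999275982695 325.9622454949043 249.79347981304755 [0.401 0.011 1.043] [[0.013, -1.0, 0.001], [-0.996, -0.013, -0.089], [0.089, 0.0, -0.996]]
side 52.95338233822473 321.03526120164514 244.01957546794193 [0.46  0.725 0.61 ] [[-0.998, -0.06, -0.004], [-0.033, 0.602, -0.798], [0.05, -0.796, -0.603]]
{'clock': 0.1, 'joints': array([-1.17360942,  0.3327682 , -0.06465814,  1.46082491,  0.02164762,
        1.34991453, -0.08848081]), 'qd': array([-0.00088388, -0.0010988 , -0.00099457, -0.00172315,  0.00032542,
        0.00091965, -0.0001755 ]), 'tau': array([ 7.65124405e-04, -6.24543142e+01,  2.40698084e-02, -3.90714812e+01,
       -6.15902455e-02,  3.65639257e-02,  1.28834422e-04]), 'tcp_pos': array([0.25463326, 0.57041168, 0.22187417]), 'eef_rot': array([ 0.69153898,  0.14689845,  0.69163802, -0.14775499]), 'ft_force': array([ 0.65129929, -0.11773018, -0.27171243]), 'ft_torque': array([-0.03027837,  0.03832564,  0.06289488]), 'gripper_width': 0.08654987559309364} 0.0187
```

View pics/top0.png

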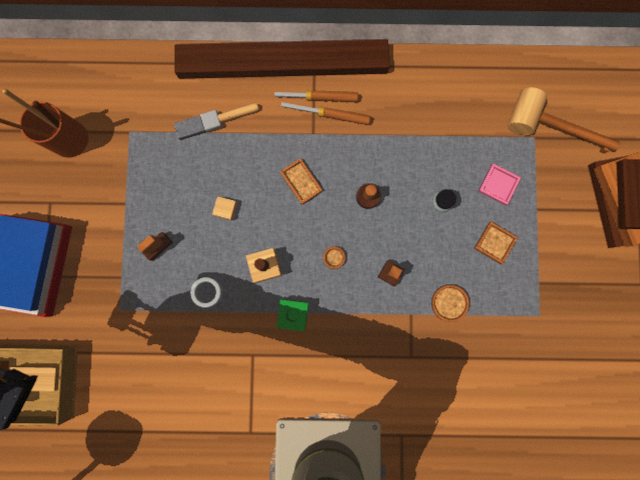

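View pics/side0.png

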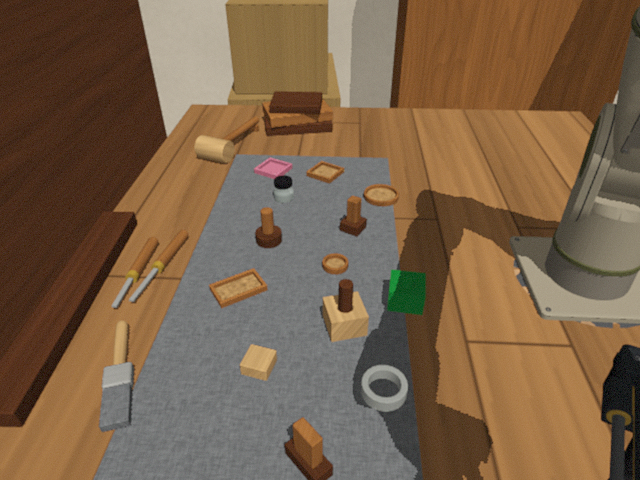

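```bash
python3 - <<'E'
from h import *
c=np.load("top.npy",allow_pickle=True).item(); im=c["color"]
hsv=cv2.cvtColor(im,cv2.COLOR_BGR2HSV)
m=((hsv[...,1]>90)).astype(np.uint8)*255
m[:140]=0;m[312:]=0;m[:,:130]=0;m[:,530:]=0
n,l,s,ce=cv2.connectedComponentsWithStats(m)
for i in range(1,n):
    if s[i,4]<40: continue
    cn=max(cv2.findContours((l==i).astype(np.uint8),0,1)[0],key=cv2.contourArea)
    (u,v),wh,a=cv2.minAreaRect(cn); X=ray(c,u,v,0.014)
    b=cv2.boxPoints(((u,v),wh,a)); B=np.array([ray(c,*p,0.014) for p in b])
    e=[B[1]-B[0],B[2]-B[1]]; 
    print((round(u),round(v)),"at z14",X[:2].round(4),[(round(np.hypot(*q[:2]),3),round(np.degrees(np.arctan2(q[1],q[0])))) for q in e])
tiles=[]
for (u,v) in [(154,245),(264,265),(370,195),(392,272)]:
    tiles.append(cv2.resize(im[v-25:v+25,u-33:u+34],(400,300),interpolation=cv2.INTER_CUBIC))
cv2.imwrite("pics/t1.png",np.vstack([np.hstack(tiles[:2]),np.hstack(tiles[2:])]))
E
```

```text
(301, 181) at z14 [0.6517 0.0716] [(np.float64(0.06), -55), (np.float64(0.094), -146)]
(500, 184) at z14 [ 0.6504 -0.3882] [(np.float64(0.076), -27), (np.float64(0.074), -117)]
(368, 196) at z14 [ 0.6194 -0.0854] [(np.float64(0.053), -89), (np.float64(0.054), -180)]
(224, 208) at z14 [0.5864 0.2461] [(np.float64(0.046), -13), (np.float64(0.049), -105)]
(496, 243) at z14 [ 0.5141 -0.377 ] [(np.float64(0.076), -30), (np.float64(0.074), -120)]
(154, 244) at z14 [0.5001 0.4043] [(np.float64(0.068), -47), (np.float64(0.049), -137)]
(334, 257) at z14 [ 0.4761 -0.0074] [(np.float64(0.05), -89), (np.float64(0.05), -179)]
(263, 265) at z14 [0.4556 0.1531] [(np.float64(0.068), -74), (np.float64(0.066), -163)]
(391, 273) at z14 [ 0.4418 -0.1376] [(np.float64(0.045), -29), (np.float64(0.045), -119)]
(450, 298) at z14 [ 0.3867 -0.2719] [(np.float64(0.084), -89), (np.float64(0.058), 179)]
(294, 305) at z14 [0.3663 0.0827] [(np.float64(0.066), -89), (np.float64(0.027), -179)]
(153, 310) at z14 [0.3498 0.3992] [(np.float64(0.002), 3), (np.float64(0.104), -89)]
```

View pics/t1.png

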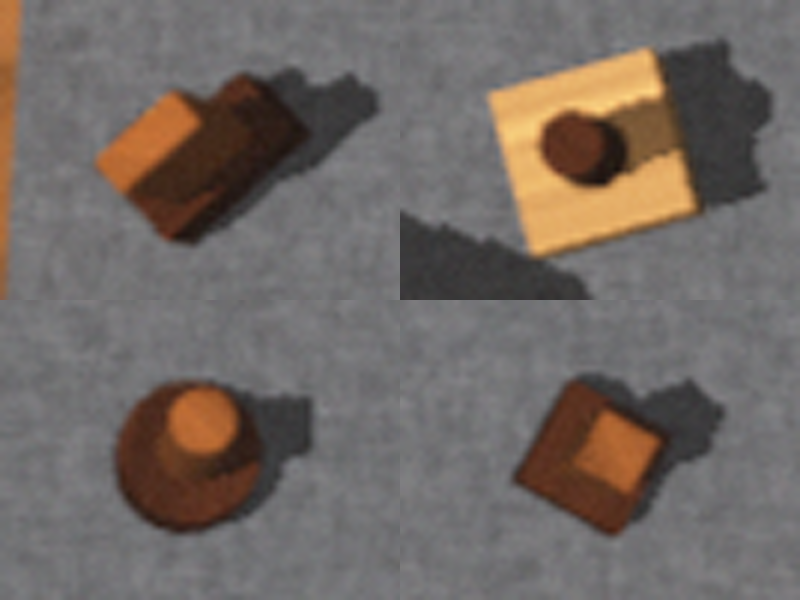

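```bash
cat >> h.py <<'E'
from scipy.spatial.transform import Rotation as Ro
def tool():
    s=env.sense(); w,x,y,z=s["eef_rot"]; return np.array(s["tcp_pos"]),Ro.from_quat([x,y,z,w]).as_matrix(),s
def yaw(R): return np.degrees(np.arctan2(R[1,1],R[0,1]))
def wrist(name=None):
    p,R,s=tool(); c=cams.read_camera("wrist"); T=np.array(c["tool_from_camera"])
    Rc=R@T[:3,:3]; o=R@T[:3,3]+p; c["R"]=Rc.T; c["t"]=-Rc.T@o
    if name: cv2.imwrite(f"pics/{name}.png",c["color"]); np.save(name+".npy",c,allow_pickle=True)
    return c
E
python3 - <<'E'
from h import *
c=np.load("top.npy",allow_pickle=True).item(); im=c["color"]
for n,u0,v0,px,py,z in [("round",370,195,203,121,.078),("square",392,272,220,150,.078),("oblong",154,245,150,143,.078),("stick",264,265,175,142,.097)]:
    print(n,ray(c,u0-33+px*67/400-.5,v0-25+py/6-.5,z)[:2].round(4))
hsv=cv2.cvtColor(im,cv2.COLOR_BGR2HSV); m=(hsv[...,1]>90)
cols=[m[270:312,u] for u in (448,449,450,451,452)]
v=270+np.mean([np.argmax(q) for q in cols]); X=ray(c,450,v,.014); print("tray_round top edge",X.round(4), "centre x",X[0]-.042)
p,R,s=tool(); print(p,yaw(R),R.round(3).tolist())
w=cams.read_camera("wrist"); print(np.array(w["tool_from_camera"]).round(3).tolist(),w["fovy"])
E
```

```text
round [ 0.6187 -0.0837]
square [ 0.4422 -0.1374]
oblong [0.4955 0.3975]
stick [0.4551 0.1491]
tray_round top edge [ 0.416  -0.2711  0.014 ] centre x 0.3739768394466717
[0.25463326 0.57041168 0.22187417] 65.94847166054328 [[-0.0, 0.408, 0.913], [-0.001, 0.913, -0.408], [-1.0, -0.001, 0.0]]
[[0.0, -0.279, 0.96, -0.162], [1.0, -0.0, -0.0, 0.002], [0.0, 0.96, 0.279, -0.075], [0.0, 0.0, 0.0, 1.0]] 70.71727862882372
```

>>> apply_moves:
  steps: [0.365,-0.654,0,0,0,-96,0.06,0.365,-0.654,0,0,0,-96,0.06,0.365,-0.654,0,0,0,-96,0.06,0.365,-0.654,0,0,0,-96,0.06,0.365,-0.654,0,0,0,-96,0.06,0.365,-0.654,0,0,0,-96,0.06,0.365,-0.654,0,0,0,-96,0.06,0.365,-0.654,0,0,0,-96,0.06,0.365,-0.654,0,0,0,-96,0.06,0.365,-0.654,0,0,0,-96,0.06,0.365,-0.654,0,0,0,-96,0.06,0.365,-0.654,0,0,0,-96,0.06,0.365,-0.654,0,0,0,-96,0.06,0.365,-0.654,0,0,0,-96,0.06,0.365,-0.654,0,0,0,-96,0.06,0.365,-0.654,0,0,0,-96,0.06,0.365,-0.654,0,0,0,-96,0.06,0.365,-0.654,0,0,0,-96,0.06,0.365,-0.654,0,0,0,-96,0.06,0.365,-0.654,0,0,0,-96,0.06]

```text
clock: 2.15
tcp_pos: [0.6196, -0.0818, 0.2228]
eef_rot: [0.354, 0.612, 0.354, -0.612]
ft_force: [-0.4, 0.3, -0.6]
gripper_width: 0.0599
```

```bash
python3 - <<'E'
from h import *
p,R,s=tool(); print(p,yaw(R),s["joints"].round(2),s["clock"],s["gripper_width"])
c=wrist("w1")
E
```

```text
[ 0.6196237  -0.08183618  0.22281847] -29.938753521400493 [-0.38  0.36  0.57  1.49 -0.2   1.35 -0.32] 2.15 0.05992395595038385
```

View pics/w1.png

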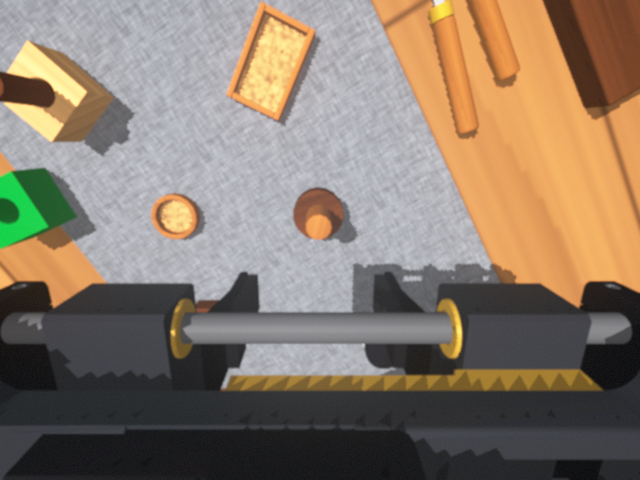

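```bash
cat >> h.py <<'E'
def blobs(c,z,mask,amin=150,box=None):
    m=mask.astype(np.uint8)*255
    if box: k=np.zeros_like(m);x0,y0,x1,y1=box;k[y0:y1,x0:x1]=255;m&=k
    for cn in cv2.findContours(m,cv2.RETR_EXTERNAL,cv2.CHAIN_APPROX_NONE)[0]:
        if cv2.contourArea(cn)<amin: continue
        W=np.array([ray(c,*q,z)[:2] for q in cn[:,0].astype(float)])
        (a,b),wh,an=cv2.minAreaRect((W*1000).astype(np.float32))
        _,r=cv2.minEnclosingCircle((W*1000).astype(np.float32))
        print(cn[:,0].mean(0).round(),"rect c",round(a,1),round(b,1),"wh",np.round(wh,1),"ang of w",round(an,1),"encl d",round(2*r,1))
E
python3 - <<'E'
from h import *
c=np.load("w1.npy",allow_pickle=True).item(); im=c["color"]
hsv=cv2.cvtColor(im,cv2.COLOR_BGR2HSV)
print(hsv[228,319],hsv[200,319],hsv[216,155],hsv[216,175])
sat=hsv[...,1]>90
print("trays z14");blobs(c,.014,sat,box=(140,0,330,260))
print("grip z78");blobs(c,.078,sat&(hsv[...,2]>130),amin=100,box=(285,180,350,250))
print("foot z24");blobs(c,.024,sat,box=(285,180,350,212),amin=100)
X=ray(c,319,226,.078);print(X)
E
```

```text
[ 14 159 241] [  9 127 135] [ 12 151 186] [ 20 117 251]
trays z14
[175. 216.] rect c 482.3 -7.8 wh [52.7 50.7] ang of w 11.7 encl d 54.0
[315. 214.] rect c 615.8 -82.6 wh [57.2 39.3] ang of w 60.7 encl d 57.5
[270.  61.] rect c 657.0 70.5 wh [92.2 59.1] ang of w 34.9 encl d 106.9
grip z78
[320. 216.] rect c 627.8 -78.8 wh [37.1 45.3] ang of w 80.0 encl d 45.7
[310. 195.] rect c 631.5 -54.5 wh [ 6.2 27.5] ang of w 79.2 encl d 27.5
foot z24
[318. 203.] rect c 631.1 -70.6 wh [23.9 52.1] ang of w 60.0 encl d 52.2
[ 0.62407147 -0.08389111  0.078     ]
```

```bash
python3 - <<'E'
from h import *
c=np.load("side.npy",allow_pickle=True).item(); im=c["color"]
hsv=cv2.cvtColor(im,cv2.COLOR_BGR2HSV); sat=hsv[...,1]>90
blobs(c,.014,sat,box=(200,155,388,310))
w=np.load("w1.npy",allow_pickle=True).item()
p,R,s=tool()
# expected fingertip pixels in wrist view
for d in(-.03,.03): print(proj(w,p+R@np.array([0,d,0])))
print(hsv.shape)
E
```

```text
[343. 298.] rect c 460.8 83.1 wh [73.1 79. ] ang of w 3.2 encl d 96.3
[238. 288.] rect c 654.2 75.7 wh [94.  70.8] ang of w 34.6 encl d 114.9
[335. 263.] rect c 479.7 -3.5 wh [49.2 61.5] ang of w 3.1 encl d 63.6
[268. 228.] rect c 627.9 -121.4 wh [ 51.2 151.7] ang of w 7.3 encl d 152.1
[353. 216.] rect c 440.3 -176.4 wh [155.6  54.8] ang of w 81.9 encl d 157.0
[377. 194.] rect c 392.6 -266.8 wh [98.3 54.9] ang of w 87.2 encl d 100.3
[325. 172.] rect c 518.5 -371.8 wh [88.7 82.2] ang of w 59.6 encl d 113.9
[273. 168.] rect c 652.8 -382.6 wh [87.2 84.9] ang of w 63.2 encl d 111.8
[210. 187.] rect c 805.9 -265.2 wh [ 95.5 366.5] ang of w 2.9 encl d 374.9
(np.float64(255.6386623405795), np.float64(295.0281361833929))
(np.float64(370.1889728209313), np.float64(294.9964878022372))
(480, 640, 3)
```

>>> apply_moves:
  steps: [0.002,-0.002,-0.05,0,0,0,0.06,0.002,-0.002,-0.1,0,0,0,0.06,0.002,-0.002,-0.14,0,0,0,0.06,0.002,-0.002,-0.17,0,0,0,0.06,0.002,-0.002,-0.186,0,0,0,0.06,0.002,-0.002,-0.186,0,0,0,0.06,0.002,-0.002,-0.186,0,0,0,0.015,0.002,-0.002,-0.186,0,0,0,0.015,0.002,-0.002,-0.186,0,0,0,0.015,0.002,-0.002,-0.186,0,0,0,0.015,0.002,-0.002,-0.186,0,0,0,0.015,0.002,-0.002,-0.186,0,0,0,0.015,0.002,-0.002,-0.186,0,0,0,0.015]

```text
clock: 3.5
tcp_pos: [0.6219, -0.0852, 0.037]
eef_rot: [0.353, 0.613, 0.353, -0.612]
ft_force: [-1.2, -0.1, 3.9]
gripper_width: 0.0254
```

>>> apply_moves:
  steps: [0,0,0.05,0,0,0,0.015,0,0,0.1,0,0,0,0.015,0,0,0.115,0,0,0,0.015,-0.04,-0.03,0.115,0,0,0,0.015,-0.08,-0.06,0.115,0,0,0,0.015,-0.12,-0.09,0.115,0,0,0,0.015,-0.16,-0.12,0.115,0,0,0,0.015,-0.2,-0.15,0.115,0,0,0,0.015,-0.23,-0.174,0.115,0,0,0,0.015,-0.245,-0.185,0.115,0,0,0,0.015,-0.245,-0.185,0.115,0,0,0,0.015,-0.245,-0.185,0.115,0,0,0,0.015]

```text
clock: 4.7
tcp_pos: [0.3774, -0.2697, 0.1515]
eef_rot: [0.353, 0.613, 0.353, -0.612]
ft_force: [0.6, 0.2, 0.0]
gripper_width: 0.0251
```

```bash
python3 - <<'E'
from h import *
p,R,s=tool(); print(p,yaw(R),s["joints"].round(2),s["ft_force"])
c=wrist("w2"); hsv=cv2.cvtColor(c["color"],cv2.COLOR_BGR2HSV)
print(proj(c,[.377,-.271,.014]),proj(c,p))
blobs(c,.014,hsv[...,1]>90,amin=300)
E
```

```text
[ 0.37735141 -0.26967003  0.15153546] -30.032641298695648 [-0.19  0.01  0.73  2.   -0.    1.14  0.01] [0.59790083 0.19696406 0.01665283]
(np.float64(314.09395570641016), np.float64(229.7819783615812)) (np.float64(312.59966989499867), np.float64(294.60522538239707))
[515. 469.] rect c 436.2 -632.5 wh [29.8 68.3] ang of w 59.8 encl d 72.9
[365. 375.] rect c 339.2 -419.1 wh [ 57.  439.1] ang of w 59.9 encl d 441.8
[ 95. 367.] rect c 107.2 -285.3 wh [58.2 62.2] ang of w 59.9 encl d 81.9
[383. 328.] rect c 384.8 -393.9 wh [68.4 15.1] ang of w 65.4 encl d 68.5
[501. 250.] rect c 516.8 -376.9 wh [72.8 77.1] ang of w 59.9 encl d 104.2
[611. 184.] rect c 622.2 -370.7 wh [73.6 25.3] ang of w 53.5 encl d 74.4
[304.  39.] rect c 448.1 -132.5 wh [53.5 44.3] ang of w 60.7 encl d 62.9
[164. 210.] rect c 296.8 -196.1 wh [291.4 339. ] ang of w 44.9 encl d 385.9
```

View pics/w2.png

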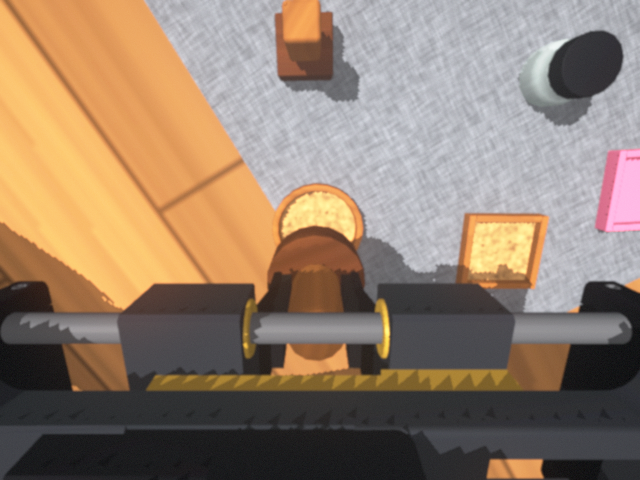

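```bash
python3 - <<'E'
from h import *
c=np.load("w2.npy",allow_pickle=True).item()
im=c["color"];hsv=cv2.cvtColor(im,cv2.COLOR_BGR2HSV)
p,R,s=tool(); z=R[:,2]
e=ray(c,318,184,.014); print(e, e+z*.042)
# rim outer circle fit by arc pixels picked
P=[(273,222),(278,208),(290,194),(318,184),(345,194),(357,208),(363,225)]
W=np.array([ray(c,u,v,.014)[:2] for u,v in P])
A=np.c_[2*W,np.ones(len(W))]; s_=np.linalg.lstsq(A,(W**2).sum(1),rcond=None)[0]; print(s_[:2],np.sqrt(s_[2]+s_[:2]@s_[:2]))
print(ray(c,315.5,250,.1145), p)
E
```

```text
[ 0.40091565 -0.23663138  0.014     ] [ 0.37993732 -0.27301695  0.0139957 ]
[ 0.3797832  -0.27266745] 0.04120931308172148
[ 0.38488586 -0.25974979  0.1145    ] [ 0.37774082 -0.26935329  0.1515148 ]
```

>>> apply_moves:
  steps: [0,-0.003,-0.04,0,0,0,0.015,0,-0.003,-0.075,0,0,0,0.015,0,-0.003,-0.09,0,0,0,0.015,0,-0.003,-0.098,0,0,0,0.015,0,-0.003,-0.103,0,0,0,0.015,0,-0.003,-0.106,0,0,0,0.015,0,-0.003,-0.108,0,0,0,0.015,0,-0.003,-0.109,0,0,0,0.015,0,-0.003,-0.1095,0,0,0,0.015,0,-0.003,-0.1095,0,0,0,0.015,0,-0.003,-0.1095,0,0,0,0.015]

```text
clock: 5.85
tcp_pos: [0.3768, -0.2733, 0.0423]
eef_rot: [0.353, 0.613, 0.353, -0.612]
ft_force: [-0.2, -0.5, -1.1]
gripper_width: 0.0257
```

>>> apply_moves:
  steps: [0,0,-0.0005,0,0,0,0.015,0,0,-0.001,0,0,0,0.015,0,0,-0.001,0,0,0,0.015,0,0,-0.001,0,0,0,0.015]

```text
clock: 6.25
tcp_pos: [0.3769, -0.2733, 0.0418]
eef_rot: [0.353, 0.613, 0.353, -0.612]
ft_force: [-5.0, 2.5, 14.1]
gripper_width: 0.0254
```

>>> apply_moves:
  steps: [0,0,0,0,0,0,0.03,0,0,0,0,0,0,0.05,0,0,0,0,0,0,0.06,0,0,0,0,0,0,0.06,0,0,0.02,0,0,0,0.06,0,0,0.06,0,0,0,0.06,0,0,0.1,0,0,0,0.06,0.02,0.04,0.14,0,0,0,0.06,0.04,0.08,0.17,0,0,0,0.06,0.06,0.12,0.18,0,0,0,0.06,0.068,0.1355,0.18,0,0,0,0.06,0.068,0.1355,0.18,0,0,0,0.06,0.068,0.1355,0.18,0,0,0,0.06]

```text
clock: 7.55
tcp_pos: [0.4446, -0.1378, 0.2208]
eef_rot: [-0.354, -0.612, -0.353, 0.613]
ft_force: [-0.9, 0.1, 0.5]
gripper_width: 0.06
```

```bash
python3 - <<'E'
from h import *
p,R,s=tool(); print(p,yaw(R),s["joints"].round(2),s["ft_force"])
c=wrist("w3"); im=c["color"]; hsv=cv2.cvtColor(im,cv2.COLOR_BGR2HSV)
g=(hsv[...,1]>90)&(hsv[...,2]>180)
blobs(c,.078,g,amin=200,box=(200,120,440,280))
t=cams.read_camera("top")["color"][150:350,340:560]; t=cv2.resize(t,None,fx=2.2,fy=2.2)
cv2.imwrite("pics/c3.png",np.hstack([cv2.resize(im,(480,360)),t[:360,100:420]]))
E
```

```text
[ 0.44455513 -0.13784144  0.22080727] -30.00610998360384 [-0.38 -0.06  0.57  1.89  0.03  1.3  -0.34] [-0.93836588  0.13478364  0.48385862]
[314. 225.] rect c 445.5 -136.6 wh [22.9 22.4] ang of w 60.0 encl d 29.3
[222. 241.] rect c 377.3 -106.8 wh [97.7 64.8] ang of w 54.5 encl d 112.7
```

View pics/c3.png

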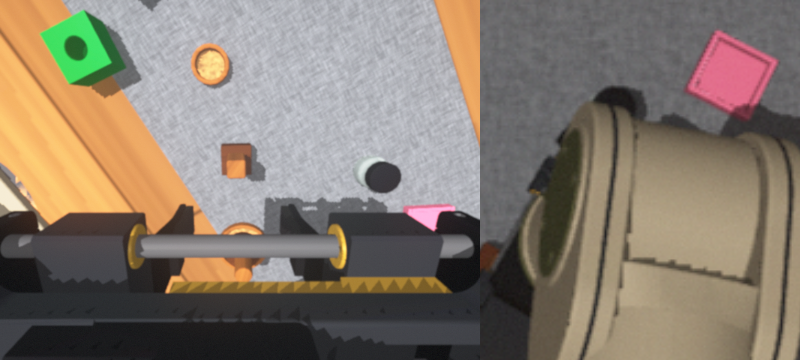

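>>> apply_moves:
  steps: [0,0.001,-0.05,0,0,0,0.06,0,0.001,-0.1,0,0,0,0.06,0,0.001,-0.14,0,0,0,0.06,0,0.001,-0.17,0,0,0,0.06,0,0.001,-0.184,0,0,0,0.06,0,0.001,-0.184,0,0,0,0.06,0,0.001,-0.184,0,0,0,0.015,0,0.001,-0.184,0,0,0,0.015,0,0.001,-0.184,0,0,0,0.015,0,0.001,-0.184,0,0,0,0.015,0,0.001,-0.184,0,0,0,0.015,0,0.001,-0.184,0,0,0,0.015,0,0.001,-0.184,0,0,0,0.015]

```text
clock: 8.95
tcp_pos: [0.4449, -0.1367, 0.0373]
eef_rot: [0.353, 0.613, 0.353, -0.612]
ft_force: [-1.2, 0.9, 5.2]
gripper_width: 0.0237
```

>>> apply_moves:
  steps: [0,0,0.05,0,0,0,0.015,0,0,0.1,0,0,0,0.015,0,0,0.115,0,0,0,0.015,0.014,-0.048,0.115,0,0,0,0.015,0.028,-0.096,0.115,0,0,0,0.015,0.042,-0.144,0.115,0,0,0,0.015,0.056,-0.19,0.115,0,0,0,0.015,0.066,-0.225,0.115,0,0,0,0.015,0.0705,-0.24,0.115,0,0,0,0.015,0.0705,-0.24,0.115,0,0,0,0.015,0.0705,-0.24,0.115,0,0,0,0.015]

```text
clock: 10.05
tcp_pos: [0.5149, -0.3763, 0.1515]
eef_rot: [-0.353, -0.612, -0.354, 0.613]
ft_force: [0.4, 0.2, -0.6]
gripper_width: 0.0239
```

```bash
python3 - <<'E'
from h import *
p,R,s=tool(); print(p,yaw(R),s["joints"].round(2),s["ft_force"])
c=wrist("w4")
t=cams.read_camera("top")["color"][260:340,400:500]; t=cv2.resize(t,(400,320),interpolation=cv2.INTER_CUBIC)
cv2.imwrite("pics/c4.png",np.vstack([c["color"][120:340,120:520],t]))
E
```

```text
[ 0.51493273 -0.37629723  0.15149632] -30.06732779170615 [ 0.02  0.48  0.73  1.55 -0.33  1.24  0.28] [ 0.41447899  0.24310096 -0.5639668 ]
```

View pics/c4.png

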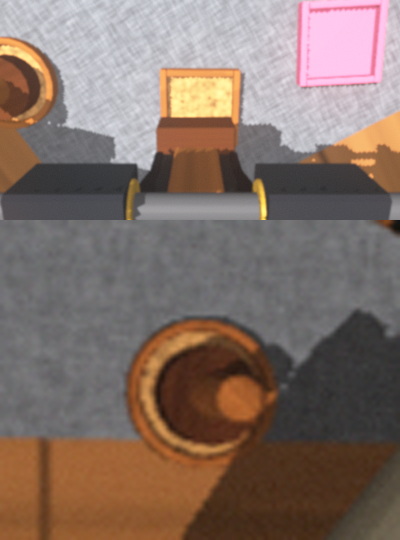

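```bash
python3 - <<'E'
from h import *
c=np.load("w4.npy",allow_pickle=True).item()
p,R,s=tool(); z=R[:,2]
e=ray(c,320.5,188.5,.014); print(e+z*.036, np.linalg.norm(ray(c,280,189,.014)-ray(c,361,189,.014)))
print(R.T@(e+z*.036-p))
E
```

```text
[ 0.52026423 -0.37895214  0.01396846] 0.07165805096139913
[0.13796358 0.00609384 0.00085113]
```

>>> apply_moves:
  steps: [0.003,-0.002,-0.04,0,0,0,0.015,0.003,-0.002,-0.075,0,0,0,0.015,0.003,-0.002,-0.09,0,0,0,0.015,0.003,-0.002,-0.098,0,0,0,0.015,0.003,-0.002,-0.103,0,0,0,0.015,0.003,-0.002,-0.106,0,0,0,0.015,0.003,-0.002,-0.108,0,0,0,0.015,0.003,-0.002,-0.109,0,0,0,0.015,0.003,-0.002,-0.1095,0,0,0,0.015,0.003,-0.002,-0.1097,0,0,0,0.015,0.003,-0.002,-0.1097,0,0,0,0.015]

```text
clock: 11.25
tcp_pos: [0.5183, -0.3788, 0.0425]
eef_rot: [0.353, 0.613, 0.353, -0.612]
ft_force: [-0.4, 0.5, -0.8]
gripper_width: 0.024
```

>>> apply_moves:
  steps: [0,0,-0.0005,0,0,0,0.015,0,0,-0.001,0,0,0,0.015,0,0,-0.001,0,0,0,0.015,0,0,-0.001,0,0,0,0.015]

```text
clock: 11.65
tcp_pos: [0.5183, -0.3789, 0.0424]
eef_rot: [0.353, 0.613, 0.353, -0.612]
ft_force: [-3.5, 2.1, 8.5]
gripper_width: 0.0236
```

>>> apply_moves:
  steps: [0,0,0,0,0,0,0.03,0,0,0,0,0,0,0.05,0,0,0,0,0,0,0.06,0,0,0,0,0,0,0.06,0,0,0.02,0,0,0,0.06,0,0,0.06,0,0,0,0.06,0,0,0.1,0,0,0,0.06,0,0,0.15,0,0,0,0.06,0,0,0.18,0,0,0,0.06,0,0,0.18,0,0,0,0.06]

```text
clock: 12.65
tcp_pos: [0.5196, -0.3804, 0.2264]
eef_rot: [0.355, 0.614, 0.351, -0.611]
ft_force: [0.4, -0.5, -0.8]
gripper_width: 0.0597
```

>>> apply_moves:
  steps: [-0.02,0.777,0,0,0,72,0.06,-0.02,0.777,0,0,0,72,0.06,-0.02,0.777,0,0,0,72,0.06,-0.02,0.777,0,0,0,72,0.06,-0.02,0.777,0,0,0,72,0.06,-0.02,0.777,0,0,0,72,0.06,-0.02,0.777,0,0,0,72,0.06,-0.02,0.777,0,0,0,72,0.06,-0.02,0.777,0,0,0,72,0.06,-0.02,0.777,0,0,0,72,0.06,-0.02,0.777,0,0,0,72,0.06,-0.02,0.777,0,0,0,72,0.06,-0.02,0.777,0,0,0,72,0.06,-0.02,0.777,0,0,0,72,0.06,-0.02,0.777,0,0,0,72,0.06,-0.02,0.777,0,0,0,72,0.06,-0.02,0.777,0,0,0,72,0.06,-0.02,0.777,0,0,0,72,0.06,-0.02,0.777,0,0,0,72,0.06,-0.02,0.777,0,0,0,72,0.06]

```text
clock: 14.65
tcp_pos: [0.4988, 0.3969, 0.2214]
eef_rot: [0.646, 0.288, 0.645, -0.289]
ft_force: [0.7, 0.5, -0.4]
gripper_width: 0.0597
```

```bash
python3 - <<'E'
from h import *
p,R,s=tool(); print(p,yaw(R),s["joints"].round(2),s["ft_force"])
c=wrist("w5"); im=c["color"]; hsv=cv2.cvtColor(im,cv2.COLOR_BGR2HSV)
g=(hsv[...,1]>90)&(hsv[...,2]>180)
blobs(c,.078,g,amin=200,box=(200,120,440,280))
t=cams.read_camera("top")["color"][195:335,410:550]; t=cv2.resize(t,(360,360),interpolation=cv2.INTER_CUBIC)
cv2.imwrite("pics/c5.png",np.hstack([im[60:420,100:540],t]))
E
```

```text
[0.49878058 0.39690875 0.22144418] 41.83926108953391 [-0.87  0.36  0.16  1.44 -0.06  1.35  0.03] [ 0.7370201   0.49379395 -0.4029795 ]
[315. 222.] rect c 498.6 399.5 wh [16.8 40. ] ang of w 42.2 encl d 41.2
[400. 149.] rect c 509.1 505.9 wh [ 61.  116.6] ang of w 90.0 encl d 117.6
```

View pics/c5.png

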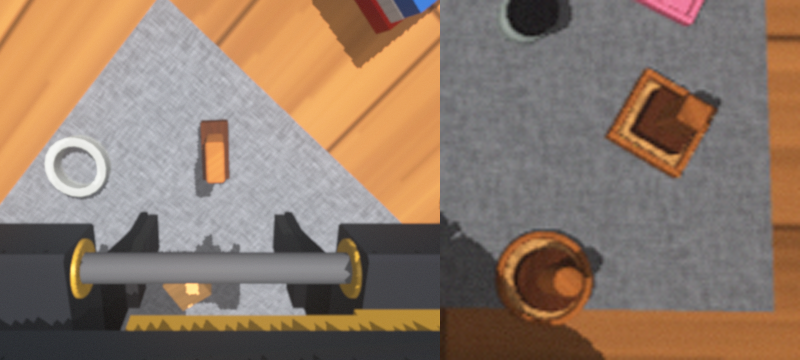

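>>> apply_moves:
  steps: [0,0.002,-0.05,0,0,0,0.06,0,0.002,-0.1,0,0,0,0.06,0,0.002,-0.14,0,0,0,0.06,0,0.002,-0.17,0,0,0,0.06,0,0.002,-0.185,0,0,0,0.06,0,0.002,-0.185,0,0,0,0.06,0,0.002,-0.185,0,0,0,0.01,0,0.002,-0.185,0,0,0,0.01,0,0.002,-0.185,0,0,0,0.01,0,0.002,-0.185,0,0,0,0.01,0,0.002,-0.185,0,0,0,0.01,0,0.002,-0.185,0,0,0,0.01,0,0.002,-0.185,0,0,0,0.01]

```text
clock: 16.05
tcp_pos: [0.4982, 0.4003, 0.0365]
eef_rot: [0.646, 0.288, 0.646, -0.288]
ft_force: [-0.2, -0.6, 1.0]
gripper_width: 0.0175
```

>>> apply_moves:
  steps: [0,0,0.05,0,0,0,0.01,0,0,0.1,0,0,0,0.01,0,0,0.115,0,0,0,0.01,0.013,-0.027,0.115,0,0,-8,0.01,0.026,-0.055,0.115,0,0,-16,0.01,0.039,-0.082,0.115,0,0,-24,0.01,0.052,-0.11,0.115,0,0,-32,0.01,0.065,-0.137,0.115,0,0,-40,0.01,0.078,-0.165,0.115,0,0,-48,0.01,0.091,-0.192,0.115,0,0,-56,0.01,0.104,-0.22,0.115,0,0,-64,0.01,0.117,-0.247,0.115,0,0,-72,0.01,0.13,-0.274,0.115,0,0,-80,0.01,0.143,-0.302,0.115,0,0,-88,0.01,0.152,-0.32,0.115,0,0,-95,0.01,0.156,-0.329,0.115,0,0,-97.5,0.01,0.156,-0.329,0.115,0,0,-97.5,0.01,0.156,-0.329,0.115,0,0,-97.5,0.01]

```text
clock: 17.85
tcp_pos: [0.6538, 0.0727, 0.151]
eef_rot: [-0.21, -0.675, -0.211, 0.675]
ft_force: [-0.1, 0.7, -1.1]
gripper_width: 0.0177
```

```bash
python3 - <<'E'
from h import *
p,R,s=tool(); print(p,yaw(R),s["joints"].round(2),s["ft_force"])
c=wrist("w6")
cv2.imwrite("pics/c6.png",cv2.resize(c["color"][130:350,190:450],(780,660))[:600])
print(proj(c,p+R@[0.037,0,0]),proj(c,p))
E
```

```text
[0.65381961 0.07269054 0.15103299] -55.328329713793075 [-0.59  0.49  0.57  1.48 -0.27  1.25 -0.96] [-0.14057051  0.72724537 -1.13258249]
(np.float64(314.53873140870434), np.float64(269.5036398844748)) (np.float64(314.38087511925875), np.float64(295.5556399548045))
```

View pics/c6.png

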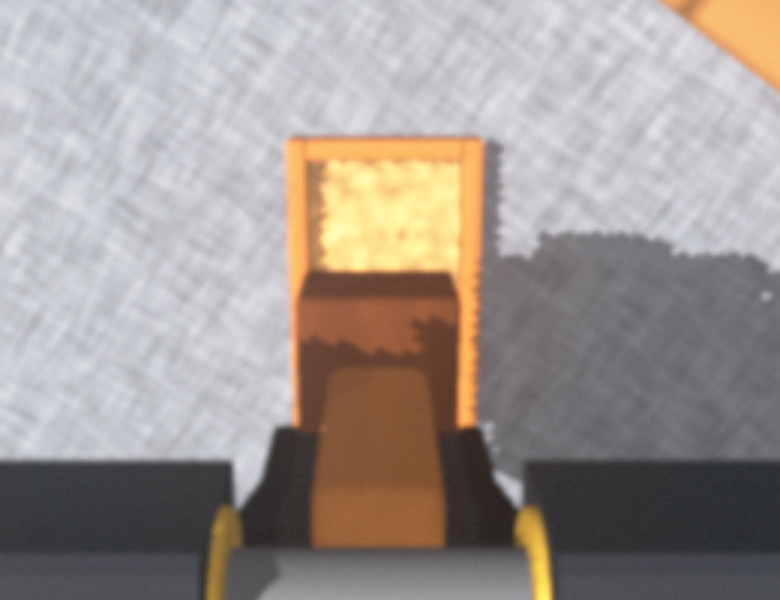

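```bash
python3 - <<'E'
from h import *
c=np.load("w6.npy",allow_pickle=True).item()
p,R,s=tool()
for n,u,v,z,d in [("tray",318.5,175.7,.014,.046),("foot",316.3,220.7,.1145,.032)]:
    print(n,R.T@(ray(c,u,v,z)+R[:,2]*d-p))
E
```

```text
tray [ 0.13714784  0.00363983 -0.00196474]
foot [0.03664824 0.00143197 0.00060237]
```

>>> apply_moves:
  steps: [0.003,0.001,-0.04,0,0,0,0.01,0.003,0.001,-0.075,0,0,0,0.01,0.003,0.001,-0.09,0,0,0,0.01,0.003,0.001,-0.098,0,0,0,0.01,0.003,0.001,-0.103,0,0,0,0.01,0.003,0.001,-0.106,0,0,0,0.01,0.003,0.001,-0.108,0,0,0,0.01,0.003,0.001,-0.109,0,0,0,0.01,0.003,0.001,-0.1095,0,0,0,0.01,0.003,0.001,-0.1095,0,0,0,0.01]

```text
clock: 18.9
tcp_pos: [0.6574, 0.0723, 0.0422]
eef_rot: [0.209, 0.676, 0.209, -0.675]
ft_force: [1.1, -0.1, -0.0]
gripper_width: 0.0178
```

>>> apply_moves:
  steps: [0,0,-0.0005,0,0,0,0.01,0,0,-0.001,0,0,0,0.01,0,0,-0.001,0,0,0,0.01]

```text
clock: 19.2
tcp_pos: [0.6574, 0.0723, 0.0414]
eef_rot: [0.209, 0.676, 0.209, -0.675]
ft_force: [-2.6, -0.3, 6.4]
gripper_width: 0.0178
```

>>> apply_moves:
  steps: [0,0,0,0,0,0,0.03,0,0,0,0,0,0,0.04,0,0,0,0,0,0,0.05,0,0,0,0,0,0,0.05,0,0,0.02,0,0,0,0.05,0,0,0.06,0,0,0,0.05,0,0,0.1,0,0,0,0.05,0,0,0.15,0,0,0,0.05,0,0,0.19,0,0,0,0.05]

```text
clock: 20.1
tcp_pos: [0.6574, 0.0721, 0.2338]
eef_rot: [0.209, 0.676, 0.209, -0.675]
ft_force: [-0.0, -0.2, 0.3]
gripper_width: 0.0498
```

>>> apply_moves:
  steps: [-0.199,0.077,0,0,0,70.5,0.05,-0.199,0.077,0,0,0,70.5,0.05,-0.199,0.077,0,0,0,70.5,0.05,-0.199,0.077,0,0,0,70.5,0.05,-0.199,0.077,0,0,0,70.5,0.05,-0.199,0.077,0,0,0,70.5,0.05,-0.199,0.077,0,0,0,70.5,0.05,-0.199,0.077,0,0,0,70.5,0.05,-0.199,0.077,0,0,0,70.5,0.05,-0.199,0.077,0,0,0,70.5,0.05,-0.199,0.077,0,0,0,70.5,0.05,-0.199,0.077,0,0,0,70.5,0.05]

```text
clock: 21.3
tcp_pos: [0.4582, 0.1492, 0.2309]
eef_rot: [0.561, 0.431, 0.561, -0.431]
ft_force: [-0.8, -0.1, -0.1]
gripper_width: 0.0501
```

```bash
python3 - <<'E'
from h import *
p,R,s=tool(); print(p,yaw(R),s["joints"].round(2),s["ft_force"])
c=wrist("w7"); print(proj(c,[.458,.149,.097]),proj(c,[.458,.149,.045]))
t=cams.read_camera("top")["color"][130:230,250:350]; t=cv2.resize(t,(300,300),interpolation=cv2.INTER_CUBIC)
a=cv2.resize(c["color"][120:320,220:420],(500,500),interpolation=cv2.INTER_CUBIC); a[:300,400:]=a[:300,400:]
t=cv2.copyMakeBorder(t,0,200,0,0,cv2.BORDER_CONSTANT)
cv2.imwrite("pics/c7.png",np.hstack([a,t]))
E
```

```text
[0.45824231 0.14919464 0.23087796] 14.877804662794317 [-0.85 -0.01  0.44  1.83  0.    1.31 -0.15] [-0.76887085 -0.14476162 -0.06035514]
(np.float64(312.5562845066792), np.float64(227.52366904984854)) (np.float64(312.9511674002128), np.float64(215.0977494596223))
```

View pics/c7.png

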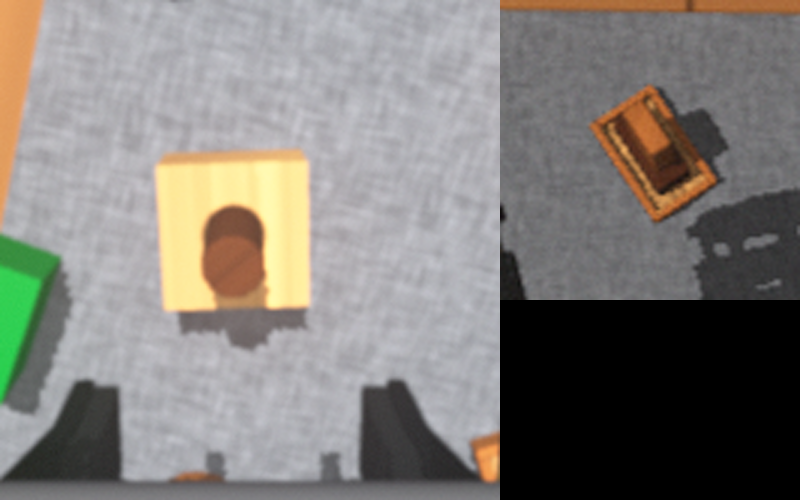

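>>> apply_moves:
  steps: [-0.001,0,-0.05,0,0,0,0.05,-0.001,0,-0.09,0,0,0,0.05,-0.001,0,-0.13,0,0,0,0.05,-0.001,0,-0.16,0,0,0,0.05,-0.001,0,-0.174,0,0,0,0.05,-0.001,0,-0.174,0,0,0,0.05,-0.001,0,-0.174,0,0,0,0.04,-0.001,0,-0.174,0,0,0,0.032,-0.001,0,-0.174,0,0,0,0.028,-0.001,0,-0.174,0,0,0,0.026,-0.001,0,-0.174,0,0,0,0.024,-0.001,0,-0.174,0,0,0,0.015,-0.001,0,-0.174,0,0,0,0.015,-0.001,0,-0.174,0,0,0,0.015,-0.001,0,-0.174,0,0,0,0.015]

```text
clock: 22.9
tcp_pos: [0.4573, 0.1494, 0.0571]
eef_rot: [0.561, 0.431, 0.561, -0.431]
ft_force: [-2.0, -0.1, 4.9]
gripper_width: 0.0233
```

>>> apply_moves:
  steps: [0,0,0.003,0,0,0,0.015,0,0,0.007,0,0,0,0.015,0,0,0.012,0,0,0,0.015,0,0,0.017,0,0,0,0.015,0,0,0.022,0,0,0,0.015,0,0,0.027,0,0,0,0.015,0,0,0.032,0,0,0,0.015,0,0,0.037,0,0,0,0.015,0,0,0.042,0,0,0,0.015,0,0,0.047,0,0,0,0.015,0,0,0.055,0,0,0,0.015,0,0,0.075,0,0,0,0.015,0,0,0.1,0,0,0,0.015,0,0,0.1,0,0,0,0.015]

```text
clock: 24.3
tcp_pos: [0.4589, 0.1499, 0.1601]
eef_rot: [0.561, 0.432, 0.56, -0.429]
ft_force: [0.6, -0.4, -0.8]
gripper_width: 0.0228
```

```bash
python3 - <<'E'
from h import *
c=cams.read_camera("side"); cv2.imwrite("pics/s8.png",c["color"][120:420,150:550])
E
```

```text
(no output)
```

View pics/s8.png

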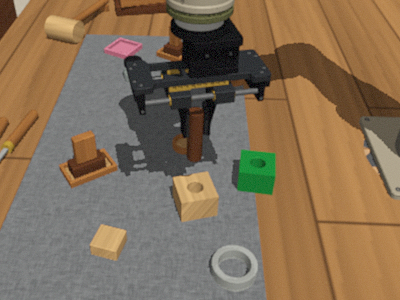

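>>> apply_moves:
  steps: [0.004,-0.03,0,0,0,0,0.015,0.01,-0.07,0,0,0,0,0.015,0.016,-0.11,0,0,0,0,0.015,0.02,-0.14,0,0,0,0,0.015,0.022,-0.156,0,0,0,0,0.015,0.022,-0.156,0,0,0,0,0.015,0.022,-0.156,0,0,0,0,0.015,0.022,-0.156,0,0,0,0,0.015]

```text
clock: 25.15
tcp_pos: [0.4789, -0.0055, 0.1565]
eef_rot: [0.561, 0.43, 0.561, -0.43]
ft_force: [-0.1, -0.6, 0.3]
gripper_width: 0.023
```

```bash
python3 - <<'E'
from h import *
p,R,s=tool(); print(p,yaw(R))
c=wrist("w9"); print(proj(c,[.480,-.007,.014]),proj(c,p+R@[.050,0,0]))
cv2.imwrite("pics/c9.png",cv2.resize(c["color"][160:340,220:420],(600,540),interpolation=cv2.INTER_CUBIC))
E
```

```text
[ 0.47893216 -0.00551855  0.15650799] 15.04282942488202
(np.float64(313.7516361988324), np.float64(226.86007284397243)) (np.float64(311.98608474993335), np.float64(259.0095197718585))
```

View pics/c9.png

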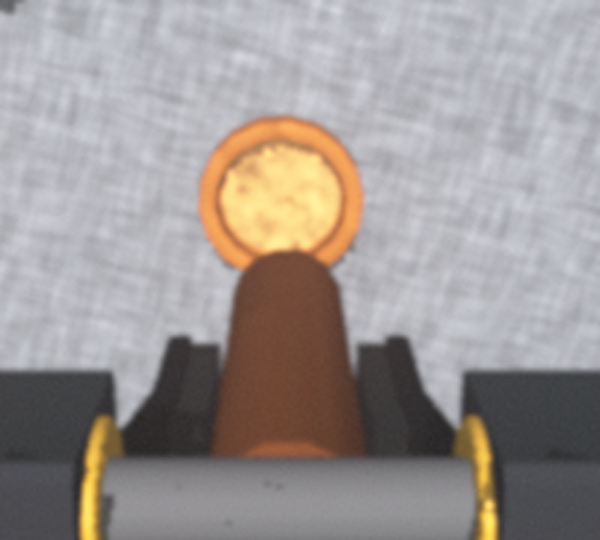

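```bash
python3 - <<'E'
from h import *
c=np.load("w9.npy",allow_pickle=True).item()
p,R,s=tool()
a=R.T@(ray(c,220+281/3,160+197/3,.014)-p); b=R.T@(ray(c,316,243.5,.1065)+R[:,2]*.012-p)
print(a,b,R@(a-b),p)
E
```

```text
[0.14259743 0.00054248 0.00060094] [0.05009896 0.00257349 0.00122033] [-2.16311601e-03  7.94369750e-05 -9.24975107e-02] [ 0.47901246 -0.00549089  0.15659775]
```

>>> apply_moves:
  steps: [-0.001,-0.001,-0.04,0,0,0,0.015,-0.001,-0.001,-0.07,0,0,0,0.015,-0.001,-0.001,-0.082,0,0,0,0.015,-0.001,-0.001,-0.09,0,0,0,0.015,-0.001,-0.001,-0.095,0,0,0,0.015,-0.001,-0.001,-0.098,0,0,0,0.015,-0.001,-0.001,-0.1,0,0,0,0.015,-0.001,-0.001,-0.1005,0,0,0,0.015,-0.001,-0.001,-0.1005,0,0,0,0.015]

```text
clock: 26.1
tcp_pos: [0.4785, -0.0077, 0.0568]
eef_rot: [0.561, 0.431, 0.561, -0.43]
ft_force: [0.5, 0.2, -0.2]
gripper_width: 0.0234
```

>>> apply_moves:
  steps: [0,0,-0.0005,0,0,0,0.015,0,0,-0.001,0,0,0,0.015,0,0,-0.001,0,0,0,0.015]

```text
clock: 26.4
tcp_pos: [0.4782, -0.0077, 0.0554]
eef_rot: [0.561, 0.431, 0.561, -0.431]
ft_force: [-0.5, 0.2, -0.8]
gripper_width: 0.0231
```

>>> apply_moves:
  steps: [0,0,-0.0004,0,0,0,0.015,0,0,-0.0008,0,0,0,0.015,0,0,-0.0008,0,0,0,0.015]

```text
clock: 26.7
tcp_pos: [0.4784, -0.0078, 0.0551]
eef_rot: [0.561, 0.431, 0.561, -0.431]
ft_force: [-1.4, 0.5, 8.0]
gripper_width: 0.0234
```

Contact with the floor. Release and retreat straight up, then aside for a final look.

>>> apply_moves:
  steps: [0,0,0,0,0,0,0.026,0,0,0,0,0,0,0.035,0,0,0,0,0,0,0.05,0,0,0,0,0,0,0.05,0,0,0.02,0,0,0,0.05,0,0,0.06,0,0,0,0.05,0,0,0.1,0,0,0,0.05,0,0,0.15,0,0,0,0.05,-0.03,0.04,0.18,0,0,0,0.05,-0.06,0.08,0.18,0,0,0,0.05,-0.09,0.12,0.18,0,0,0,0.05,-0.12,0.16,0.18,0,0,0,0.05,-0.15,0.2,0.18,0,0,0,0.05,-0.17,0.24,0.18,0,0,0,0.05,-0.17,0.29,0.18,0,0,0,0.05,-0.17,0.34,0.18,0,0,0,0.05,-0.17,0.39,0.18,0,0,0,0.05,-0.17,0.44,0.18,0,0,0,0.05,-0.17,0.49,0.18,0,0,0,0.05,-0.17,0.49,0.18,0,0,0,0.05]

```text
clock: 28.7
tcp_pos: [0.3054, 0.4873, 0.2321]
eef_rot: [0.562, 0.428, 0.563, -0.43]
ft_force: [-0.5, -1.4, -1.2]
gripper_width: 0.0498
```

```bash
python3 - <<'E'
from h import *
print(env.sense()["clock"],env.sense()["tcp_pos"])
t=cams.read_camera("top")["color"][140:340,120:540]; s=cams.read_camera("side")["color"][140:400,180:440]
t=cv2.resize(t,(800,381)); s=cv2.resize(s,(219,219)); cv2.imwrite("pics/f.png",np.vstack([t,cv2.copyMakeBorder(s,0,0,0,581,0)]))
E
```

```text
28.7 [0.30539897 0.48733431 0.23211412]
```

View pics/f.png

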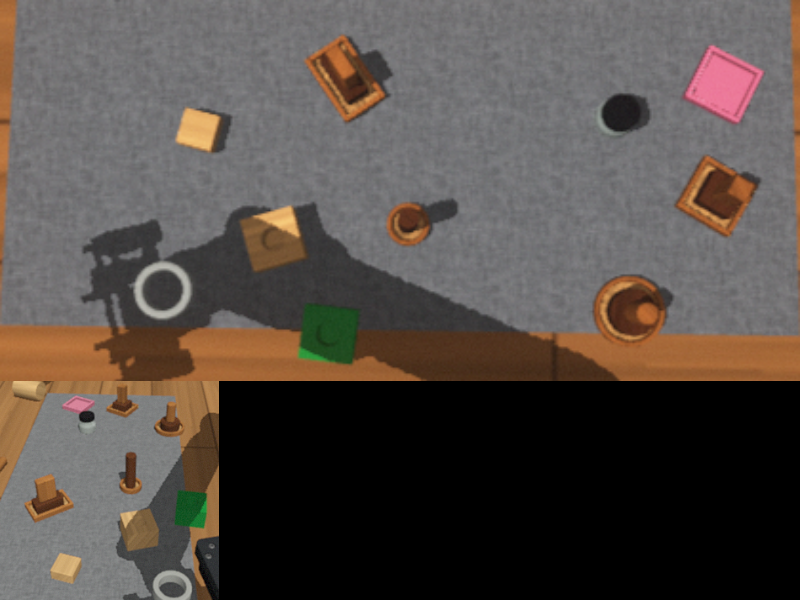

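The last picture shows all four standing upright inside their trays, the stand still upright, and the blank where it was.

```bash
python3 -c "
from rig import finish_job; print(finish_job())"
```

```text
the job is handed in; nothing more can be done
None
```

All four stamps are in their trays and the job is handed in, at about 29 s on the robot's clock. I placed them in the order asked: round, square, oblong, stick. I lowered each one until the force reading showed contact with the tray floor (about 6 to 14 N) before letting go.

- **Final check:** the last top and side pictures show all four stamps upright inside their trays. The arm was clear of everything.
- **Stand and blank:** the stand is upright and the blank is where it lay, both judged by eye.
- **Disagreement:** the cameras differed by about 3 to 6 mm on where things lay. I aimed between them and, for all but the round stamp, corrected from wrist pictures of the held stamp above its tray. The gaps to the rims are about 8 mm a side. In the top view the stamps look slightly off centre, partly from the camera's angle, but well inside.

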